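# Find and release the latched key on the valve selector

### The arm

A 6-joint arm with a two-finger parallel gripper is mounted at the origin on a cart in front of the work surface, level with it; the furniture and walls round the work are solid. World frame = base frame: x ahead of the robot, y to its left, z up, the work surface at z = 0. Lengths are in m, angles in degrees, forces in N, time in s.
With the tool pointing down it reaches from about 0.425 to 0.95 m from the base axis. Payload 14.7 kg.
Tool frame: the origin (TCP) lies at the very end of the fingers, on their centre line; the grasp point (between the pads) lies 19 mm behind it; z points along the fingers, y is the line along which they close (so a half turn about z gives the same grasp; the last joint's range is limited). The gripper opens to 85 mm and grips with 20 to 120 N. Pads are 22 mm wide; open, the fingers measure 114 mm over their backs; the gripper's body (76 mm by 85 mm) begins 54 mm behind the grasp point. The pads swing forward as they close: fully open they stand 13 mm farther back than shut.
Start: joints at [73.533, 27.513, 91.461, -0, 61.026, -2.67], TCP at [0.155, 0.631, 0.231] pointing down, gripper open.
Joint ranges: [-157.49, 157.49], [-46.99, 117.5], [13.45, 153.17], [-89.5, 269.5], [5.16, 153.95], [-167.48, 167.48]. Speed limits (degrees/s): [108.29, 108.29, 136.94, 172.46, 172.46, 172.46].

### API

Orientations are given as a 3x3 rotation matrix whose columns are the frame's x, y, z axes.
In Python, from rig import monitor, optics, env, spotter gives the robot as it stands.
- The arm moves only by the tool send_rows, never from a script. Its argument "series" is a list of rows, each a list of 3 entries, a list of its own where there are three numbers: the shift along the tool's x, y, z in m, then the turn, a rotation vector about the tool's x, y, z in degrees, then the closure, from 0 (fully open) to 1 (shut). In form: [[[x, y, z], [ax, ay, az], claw], ...]. A call has 1 to 20 rows; each row is the pose to reach, as a shift and turn from the pose commanded when the call began, along the tool's axes at that moment; what a row does not reach only later rows make up. A row lasts 1/10 s, in which the tool goes at most 50 mm and 8.59 degrees, less where a joint would pass 70% of its speed; a pose out of reach is approached as far as the arm can. A call with a gripper value outside its range is refused whole. The fingers move at their own pace and stop on an object; "newtons" is the grip in N (left out, the last holds). Time passes only in rows, so rows that repeat a pose let the fingers close. It gives the time, the measured TCP pose, the force, the opening and the grip force at its end, in the units of the state.
- monitor.get_obs(): the state, without advancing time (a new reading comes with each control period).
- optics.snapshot(name): name is "scene" or "top"; returns a dict with "img" (400x640x3 uint8, red, green, blue), "camera_matrix" (3x3 intrinsics, pixels), "extrinsics" (4x4, takes a point from world to camera coordinates). Camera axes: x right, y up, looking along -z (the intrinsics and any distortion apply to the point x, -y, -z); pixel columns grow to the right and rows downward; lengths in m; the calibration is good to about 2 mm. A picture is of the moment at which its call begins. There is no depth.
- env.finish_job(): hands the job in; it is judged then, once.
Trained networks look in the newest picture that a camera, given by its name, has taken for a name from the list of things; names that differ only in an ending like _2 or _b are one class to them, and where a whole thing is asked for, a point or a joint stands for the part that bears it (a point fixed in the world has none). Each returns a list of dicts, best first, with "conf" (0 to 1); they miss things now and then, are a little off and sometimes report something else, mostly with a low value. They report only what shows in the picture. A call takes as long as a camera call.
- spotter.look_for(label, camera): "point" ([row, column] in pixels, amid what is visible of it).
- spotter.regions_of(label, camera): "mask" (400x640 bool, what is visible of it) and "point" ([row, column] in pixels, amid what is visible of it).
The state is a dict: "t": time; "qpos": joint angles; "dq": joint speeds; "joint_efforts": joint torques, N m; "tcp_pos": TCP position; "tool_rot": TCP orientation; "wrist_force": force on the tool from outside, world axes, zero at the start; "torque": the same for the moment, N m; "gripper_width": finger opening in m; "grip_force": force on a finger pad.
Only numpy, scipy, OpenCV 4.12 (cv2) and the standard library are available. Lean on these libraries where they do the work, as an engineer would, in place of code of your own. Each camera call takes 0.05 s, during which the arm holds its last target. There are 200 camera calls.

### The job

One of the four white keys on the valve selector has been left latched down. With the fingertips tap each key lightly, going along the row from the robot's left to its right, to feel which one is latched; then press that key fully in and let go, so that it is released and comes up. Do not press any of the other keys in, and do not grip, lift or shove the beaker, vial and bottle standing around.

Things in the scene. Friction and masses are not known exactly. Their poses are not given: they have to be found in the camera images.
- selector: Valve selector fixed to the bench: a grey box 120 x 264 x 52 mm high with a dark top face and one row of four square white keys. Origin: centre of its underside on the bench; its z axis is up, its y axis runs along the row of keys (to the robot's left, within 0.35 rad), its x axis away from the robot. Four brass tube ports stick out of its far side.
- slot_1 (a point): Key place 1, the leftmost as the robot sees it: centre of the top of a key standing there fully UP (67 mm above the bench); fixed to the selector, it does not go down with the key. Places are 55 mm apart.
- slot_2 (a point): Key place 2, the second from the left as the robot sees it: centre of the top of a key standing there fully UP (67 mm above the bench); fixed to the selector, it does not go down with the key. Places are 55 mm apart.
- slot_3 (a point): Key place 3, the third from the left as the robot sees it: centre of the top of a key standing there fully UP (67 mm above the bench); fixed to the selector, it does not go down with the key. Places are 55 mm apart.
- slot_4 (a point): Key place 4, the rightmost as the robot sees it: centre of the top of a key standing there fully UP (67 mm above the bench); fixed to the selector, it does not go down with the key. Places are 55 mm apart.
- key_k: Fixed base of one of four identical keys, in any of the four places. Origin: centre of the key on the housing's top face, 52 mm above the bench. Its only solid part is the moving cap: white, square, 30 x 30 x 12 mm; the cap's top is 15 mm above this origin when up, 10 mm when latched. Spring: about 4 N when up, 0.7 N more per mm down.
- key_k_cap (a joint): How far this key's cap is down, m: 0 up (free), 0.005 latched, 0.010 bottom stop. One key starts latched: it does not give under 7 N; pressed past about 0.007 (10 N; best to the stop, 12 N) its catch lets go and, once the finger leaves, it rises to 0 and stays. A free key gives above 4 N, springs back when let go, and would switch on at 0.0055.
- key_m: Fixed base of one of four identical keys, in any of the four places. Origin: centre of the key on the housing's top face, 52 mm above the bench. Its only solid part is the moving cap: white, square, 30 x 30 x 12 mm; the cap's top is 15 mm above this origin when up, 10 mm when latched. Spring: about 4 N when up, 0.7 N more per mm down.
- key_m_cap (a joint): How far this key's cap is down, m: 0 up (free), 0.005 latched, 0.010 bottom stop. One key starts latched: it does not give under 7 N; pressed past about 0.007 (10 N; best to the stop, 12 N) its catch lets go and, once the finger leaves, it rises to 0 and stays. A free key gives above 4 N, springs back when let go, and would switch on at 0.0055.
- key_p: Fixed base of one of four identical keys, in any of the four places. Origin: centre of the key on the housing's top face, 52 mm above the bench. Its only solid part is the moving cap: white, square, 30 x 30 x 12 mm; the cap's top is 15 mm above this origin when up, 10 mm when latched. Spring: about 4 N when up, 0.7 N more per mm down.
- key_p_cap (a joint): How far this key's cap is down, m: 0 up (free), 0.005 latched, 0.010 bottom stop. One key starts latched: it does not give under 7 N; pressed past about 0.007 (10 N; best to the stop, 12 N) its catch lets go and, once the finger leaves, it rises to 0 and stays. A free key gives above 4 N, springs back when let go, and would switch on at 0.0055.
- key_t: Fixed base of one of four identical keys, in any of the four places. Origin: centre of the key on the housing's top face, 52 mm above the bench. Its only solid part is the moving cap: white, square, 30 x 30 x 12 mm; the cap's top is 15 mm above this origin when up, 10 mm when latched. Spring: about 4 N when up, 0.7 N more per mm down.
- key_t_cap (a joint): How far this key's cap is down, m: 0 up (free), 0.005 latched, 0.010 bottom stop. One key starts latched: it does not give under 7 N; pressed past about 0.007 (10 N; best to the stop, 12 N) its catch lets go and, once the finger leaves, it rises to 0 and stays. A free key gives above 4 N, springs back when let go, and would switch on at 0.0055.
- beaker: Loose glass beaker, 54 mm across, 69 mm high, behind the selector; a bystander. Origin: centre of its underside.
- amber_vial: Loose dark vial with yellow cap, 12 mm across, 32 mm high, in front of the selector; a bystander. Origin: centre of its underside.
- amber_bottle: Loose brown bottle with orange cap, 87 mm across, 136 mm high, to the left of the selector; a bystander. Origin: centre of its underside.

How it is judged:
By the outcome, as a careful person would: the job done as asked, in the order asked, and still so for the second after the job is handed in, with the robot touching nothing.
It also fails if it takes over 48 s, if anything falls off the work surface, if the arm or the gripper's body presses on something with over 40 N, if the wrist force passes 120 N, or if a joint passes its speed limit or range.

## Working session

There is one attempt and no reset: what is moved stays moved. The work goes in short steps, Python scripts to look and compute and a tool call to move; the robot and the scene stay as the last step left them, time stands still between calls to the robot, and variables do not carry over. Pictures are saved under pics/ and viewed, at most 10 in all, crops included, and the job is handed in when it is done.

Besides the shell and the picture viewer there is one more tool, called after "Emit:" by a JSON object that holds its "name" and its "arguments". send_rows: Moves the arm, as the interface text tells. Its arguments: {"type":"object","properties":{"series":{"type":"array","items":{"type":"array"}},"newtons":{"type":"number"}},"required":["series"]}

```bash
mkdir -p pics; python3 - <<'E'
from rig import monitor, optics, env, spotter
import cv2,numpy as np
o=monitor.get_obs();print({k:np.round(v,3).tolist() for k,v in o.items()})
for c in("scene","top"):
    s=optics.snapshot(c);cv2.imwrite(f"pics/{c}0.png",s["img"][:,:,::-1]);np.savez(c+".npz",**s)
    print(c,s["camera_matrix"].tolist(),np.round(s["extrinsics"],4).tolist(),[k for k in s])
    for l in("selector","key_k","beaker","amber_vial","amber_bottle"):
        print(l,[(np.round(d["point"],1).tolist(),round(d["conf"],2)) for d in spotter.look_for(l,c)])
E
```

```text
{'t': 0.0, 'qpos': [73.534, 27.55, 91.495, -0.001, 61.027, -2.671], 'dq': [-0.095, -0.071, -0.072, 0.051, -0.023, -0.093], 'joint_efforts': [-0.003, -95.067, -43.017, -0.0, 0.013, -0.0], 'tcp_pos': [0.155, 0.631, 0.231], 'tool_rot': [[-0.971, 0.238, -0.0], [0.238, 0.971, -0.001], [0.0, -0.001, -1.0]], 'wrist_force': [-0.168, 0.112, 0.505], 'torque': [-0.013, 0.016, 0.017], 'grip_force': 0.0, 'gripper_width': 0.086}
scene [[374.0943923699302, 0.0, 317.4069032959424], [0.0, 374.0943923699302, 200.2230598331775], [0.0, 0.0, 1.0]] [[0.4485, -0.8936, -0.0173, -0.0808], [0.6898, 0.3338, 0.6424, -0.5193], [-0.5683, -0.3001, 0.7662, -0.5211], [0.0, 0.0, 0.0, 1.0]] ['img', 'camera_matrix', 'extrinsics']
selector [([252.8, 358.5], 0.61)]
key_k [([264.7, 386.8], 0.77), ([238.8, 339.2], 0.6), ([248.3, 364.8], 0.51)]
beaker [([211.7, 395.3], 0.74), ([251.4, 352.1], 0.38)]
amber_vial [([271.8, 318.0], 0.45)]
amber_bottle [([180.9, 296.1], 0.79), ([263.5, 386.2], 0.65)]
top [[496.4387718646842, 0.0, 320.3653001977145], [0.0, 496.4387718646842, 191.03873563352874], [0.0, 0.0, 1.0]] [[-0.0195, -0.9998, 0.0027, 0.2278], [0.9883, -0.0188, 0.1513, -0.5765], [-0.1512, 0.0056, 0.9885, -0.8819], [0.0, 0.0, 0.0, 1.0]] ['img', 'camera_matrix', 'extrinsics']
selector [([213.1, 391.5], 0.82), ([230.2, 444.4], 0.4)]
key_k [([227.8, 440.1], 0.86), ([221.8, 407.6], 0.81), ([215.2, 348.4], 0.78), ([219.4, 376.3], 0.72)]
beaker [([147.7, 416.4], 0.72)]
amber_vial []
amber_bottle [([167.3, 281.8], 0.96), ([221.6, 406.7], 0.38)]
```

View pics/top0.png

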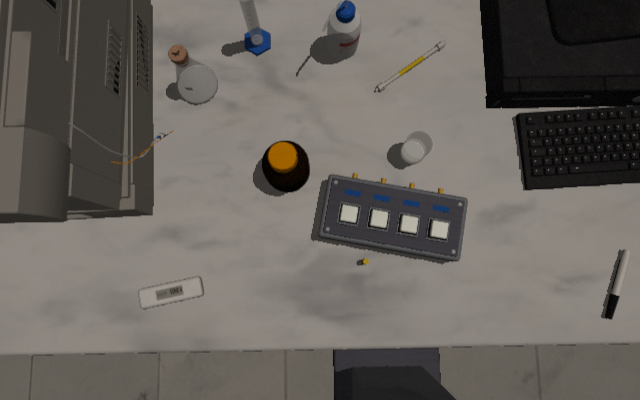

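```bash
cat > h.py <<'E'
import numpy as np
def ray(s,rc):
    K,E=s["camera_matrix"],s["extrinsics"];R,t=E[:3,:3],E[:3,3]
    p=np.linalg.solve(K,[rc[1],rc[0],1]);return -R.T@t,R.T@(p*[1,-1,-1])
def onz(s,rc,z):
    c,d=ray(s,rc);return c+d*(z-c[2])/d[2]
E
python3 - <<'E'
from h import *
import cv2
s=np.load("top.npz");t={k:s[k] for k in s}
for rc in [(215.2,348.4),(219.4,376.3),(221.8,407.6),(227.8,440.1)]: print(onz(t,rc,.066).round(4))
print("beaker",onz(t,(147.7,416.4),.05).round(3),"bottle",onz(t,(167.3,281.8),.1).round(3))
im=t["img"];g=cv2.cvtColor(im,cv2.COLOR_RGB2HSV)
m=((g[...,1]<50)&(g[...,2]>190)).astype(np.uint8)
n,l,st,ce=cv2.connectedComponentsWithStats(m)
for i in range(1,n):
    if st[i,4]>100: print(st[i],ce[i].round(1))
cv2.imwrite("pics/crop.png",cv2.resize(im[120:300,250:500,::-1],None,fx=3.2,fy=3.2,interpolation=cv2.INTER_CUBIC))
E
```

```text
[0.5323 0.167  0.066 ]
[0.5237 0.1169 0.066 ]
[0.5183 0.0607 0.066 ]
[0.5063 0.0027 0.066 ]
beaker [0.659 0.035 0.05 ] bottle [0.616 0.284 0.1  ]
```

View pics/scene0.png

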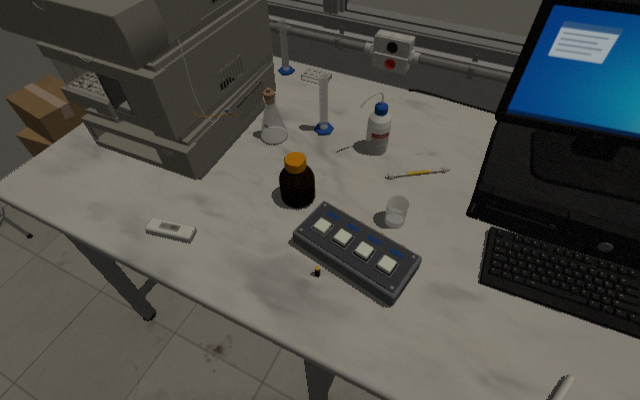

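The top view shows the keys at (row, col) (214,349), (218,379), (223,409) and (229,439). The bottle is at (167,285), the beaker at (148,416), and the vial in front at (261,364). The scene view agrees, and the network's key points match the picture. Next I refine the key centres with a rigid fit.

```bash
python3 - <<'E'
from h import *
import cv2
from rig import monitor
t=dict(np.load("top.npz"));s2=dict(np.load("scene.npz"))
def blobs(t,box):
    im=t["img"];g=cv2.cvtColor(im,cv2.COLOR_RGB2HSV);r0,r1,c0,c1=box
    v=g[r0:r1,c0:c1,2];th,m=cv2.threshold(v,0,255,cv2.THRESH_OTSU)
    n,l,st,ce=cv2.connectedComponentsWithStats((v>165).astype(np.uint8))
    return [(ce[i,1]+r0,ce[i,0]+c0,st[i,4]) for i in range(1,n) if st[i,4]>40],th,v.max()
for nm,x,box in(("top",t,(198,248,330,460)),("scene",s2,(210,280,305,405))):
    b,th,mx=blobs(x,box);print(nm,th,mx,np.round(b,1).tolist())
    b=sorted(b,key=lambda p:p[1])
    if len(b)!=4: continue
    P=np.array([onz(x,p,.066) for p in b])
    k=(1.5-np.arange(4))*.055;c=P.mean(0)
    d=(k[:,None]*(P-c)).sum(0)[:2];d/=np.linalg.norm(d)
    Q=c[:2]+k[:,None]*d;print("fit",Q.round(4).tolist(),"yaw",np.degrees(np.arctan2(-d[0],d[1])),"res",(P[:,:2]-Q).round(4).tolist())
    o=monitor.get_obs();R=o["tool_rot"];p=o["tcp_pos"]
    print("shift tool",(R.T@(np.r_[Q[0],.1]-p)).round(4))
E
```

```text
top 117.0 185 [[213.1, 349.0, 205.0], [218.2, 379.2, 212.0], [223.5, 409.3, 210.0], [228.9, 439.5, 215.0]]
fit [[0.5363, 0.1657], [0.5257, 0.1117], [0.5151, 0.0578], [0.5045, 0.0038]] yaw -11.086651301704807 res [[-0.0001, 0.0001], [0.0001, -0.0001], [0.0001, -0.0001], [-0.0002, -0.0]]
shift tool [-0.4813 -0.3612  0.1313]
scene 89.0 159 []
```

Emit:
{"name": "send_rows", "arguments": {"series": [[[-0.04,-0.03,0],[0,0,0],1],[[-0.08,-0.06,0],[0,0,0],1],[[-0.12,-0.09,0],[0,0,-1],1],[[-0.16,-0.12,0],[0,0,-1],1],[[-0.2,-0.15,0],[0,0,-1],1],[[-0.24,-0.18,0],[0,0,-2],1],[[-0.28,-0.21,0],[0,0,-2],1],[[-0.32,-0.24,0],[0,0,-2.7],1],[[-0.36,-0.27,0],[0,0,-2.7],1],[[-0.4,-0.3,0],[0,0,-2.7],1],[[-0.44,-0.33,0],[0,0,-2.7],1],[[-0.481,-0.361,0],[0,0,-2.7],1],[[-0.481,-0.361,0.04],[0,0,-2.7],1],[[-0.481,-0.361,0.08],[0,0,-2.7],1],[[-0.481,-0.361,0.12],[0,0,-2.7],1],[[-0.481,-0.361,0.131],[0,0,-2.7],1],[[-0.481,-0.361,0.131],[0,0,-2.7],1],[[-0.481,-0.361,0.131],[0,0,-2.7],1],[[-0.481,-0.361,0.131],[0,0,-2.7],1]]}}

```text
t: 2.5
tcp_pos: [0.5372, 0.1664, 0.1022]
tool_rot: [[-0.981, 0.192, 0.003], [0.192, 0.981, 0.001], [-0.003, 0.001, -1.0]]
wrist_force: [0.0, 0.8, 0.8]
gripper_width: -0.0003
grip_force: 0.0
```

```bash
python3 - <<'E'
from rig import monitor, optics
import cv2,numpy as np
o=monitor.get_obs();print({k:np.round(v,4).tolist() for k,v in o.items()})
a=optics.snapshot("scene")["img"][180:310,270:440,::-1];b=optics.snapshot("top")["img"][150:280,310:480,::-1]
cv2.imwrite("pics/c1.png",cv2.resize(np.hstack([a,b]),None,fx=2.3,fy=2.3,interpolation=cv2.INTER_CUBIC))
E
```

```text
{'t': 2.5, 'qpos': [14.1247, 29.9719, 109.8223, 0.0009, 40.0386, -64.7943], 'dq': [0.0087, -0.0922, 0.2208, -0.0036, -0.297, -0.0887], 'joint_efforts': [-0.0841, -84.9278, -29.8121, -0.0028, 0.038, 0.0001], 'tcp_pos': [0.5372, 0.1664, 0.1022], 'tool_rot': [[-0.9814, 0.1922, 0.0028], [0.1922, 0.9814, 0.0007], [-0.0026, 0.0013, -1.0]], 'wrist_force': [0.05, 0.7913, 0.7956], 'torque': [-0.0393, 0.015, -0.0111], 'grip_force': 0.0, 'gripper_width': -0.0003}
```

View pics/c1.png

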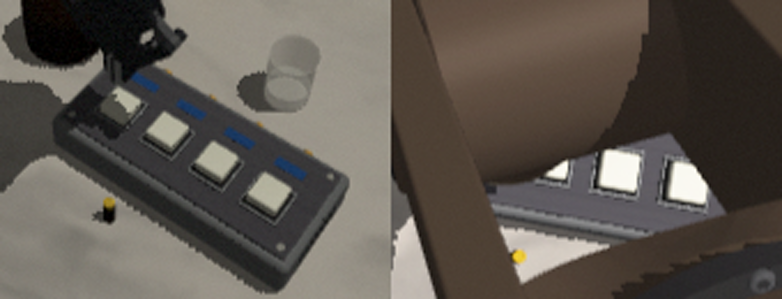

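Fingers are over key 1 (crop about (120,90)). Now I lower in small steps.

Emit:
{"name": "send_rows", "arguments": {"series": [[[0,0,0.02],[0,0,0],1],[[0,0,0.03],[0,0,0],1],[[0,0,0.032],[0,0,0],1],[[0,0,0.032],[0,0,0],1],[[0,0,0.032],[0,0,0],1],[[0,0,0.032],[0,0,0],1]]}}

```text
t: 3.2
tcp_pos: [0.5364, 0.166, 0.0688]
tool_rot: [[-0.981, 0.192, 0.001], [0.192, 0.981, 0.0], [-0.001, 0.0, -1.0]]
wrist_force: [0.6, -0.3, 0.8]
gripper_width: -0.0001
grip_force: 0.0
```

Emit:
{"name": "send_rows", "arguments": {"series": [[[0,0,0.001],[0,0,0],1],[[0,0,0.002],[0,0,0],1],[[0,0,0.002],[0,0,0],1],[[0,0,0.002],[0,0,0],1]]}}

```text
t: 3.6
tcp_pos: [0.536, 0.166, 0.0663]
tool_rot: [[-0.981, 0.192, -0.0], [0.192, 0.981, -0.0], [0.0, -0.0, -1.0]]
wrist_force: [0.2, -0.3, 0.3]
gripper_width: -0.0001
grip_force: 0.0
```

Emit:
{"name": "send_rows", "arguments": {"series": [[[0,0,0.001],[0,0,0],1],[[0,0,0.001],[0,0,0],1],[[0,0,0.001],[0,0,0],1]]}}

```text
t: 3.9
tcp_pos: [0.536, 0.166, 0.0653]
tool_rot: [[-0.981, 0.192, -0.0], [0.192, 0.981, -0.0], [0.0, -0.0, -1.0]]
wrist_force: [0.2, -0.2, -0.7]
gripper_width: -0.0002
grip_force: 0.0
```

Emit:
{"name": "send_rows", "arguments": {"series": [[[0,0,0.001],[0,0,0],1],[[0,0,0.001],[0,0,0],1],[[0,0,0.001],[0,0,0],1]]}}

```text
t: 4.2
tcp_pos: [0.536, 0.1659, 0.0643]
tool_rot: [[-0.981, 0.192, -0.0], [0.192, 0.981, -0.0], [0.0, -0.0, -1.0]]
wrist_force: [0.3, 0.0, 0.4]
gripper_width: -0.0004
grip_force: 0.0
```

Emit:
{"name": "send_rows", "arguments": {"series": [[[0,0,0.001],[0,0,0],1],[[0,0,0.001],[0,0,0],1],[[0,0,0.001],[0,0,0],1]]}}

```text
t: 4.5
tcp_pos: [0.536, 0.1659, 0.0633]
tool_rot: [[-0.981, 0.193, -0.0], [0.193, 0.981, -0.0], [0.0, -0.0, -1.0]]
wrist_force: [0.2, 0.2, -0.1]
gripper_width: -0.0002
grip_force: 0.0
```

Emit:
{"name": "send_rows", "arguments": {"series": [[[0,0,0.001],[0,0,0],1],[[0,0,0.001],[0,0,0],1],[[0,0,0.001],[0,0,0],1]]}}

```text
t: 4.8
tcp_pos: [0.5361, 0.166, 0.0623]
tool_rot: [[-0.981, 0.192, 0.0], [0.192, 0.981, 0.0], [-0.0, 0.0, -1.0]]
wrist_force: [0.4, -0.3, 1.5]
gripper_width: 0.0
grip_force: 0.8
```

Emit:
{"name": "send_rows", "arguments": {"series": [[[0,0,0.0005],[0,0,0],1],[[0,0,0.0005],[0,0,0],1],[[0,0,0.0005],[0,0,0],1]]}}

```text
t: 5.1
tcp_pos: [0.5361, 0.166, 0.062]
tool_rot: [[-0.981, 0.192, 0.0], [0.192, 0.981, 0.0], [-0.0, 0.0, -1.0]]
wrist_force: [-1.4, -0.6, 6.3]
gripper_width: 0.0004
grip_force: 3.5
```

Contact comes only at about z 0.062, and it is stiff: key 1 feels latched. I still tap the others in order.

Emit:
{"name": "send_rows", "arguments": {"series": [[[0,0,-0.01],[0,0,0],1],[[0,0,-0.0185],[0,0,0],1],[[0,0,-0.0185],[0,0,0],1],[[0,-0.02,-0.0185],[0,0,0],1],[[0,-0.04,-0.0185],[0,0,0],1],[[0,-0.055,-0.0185],[0,0,0],1],[[0,-0.055,-0.0185],[0,0,0],1],[[0,-0.055,-0.0185],[0,0,0],1],[[0,-0.055,-0.0125],[0,0,0],1],[[0,-0.055,-0.0085],[0,0,0],1],[[0,-0.055,-0.0065],[0,0,0],1],[[0,-0.055,-0.0055],[0,0,0],1],[[0,-0.055,-0.0055],[0,0,0],1],[[0,-0.055,-0.0055],[0,0,0],1]]}}

```text
t: 6.5
tcp_pos: [0.5255, 0.1121, 0.0673]
tool_rot: [[-0.981, 0.192, 0.0], [0.192, 0.981, -0.0], [-0.0, -0.0, -1.0]]
wrist_force: [0.6, -0.3, -0.4]
gripper_width: 0.0001
grip_force: 0.0
```

Emit:
{"name": "send_rows", "arguments": {"series": [[[0,0,0.0005],[0,0,0],1],[[0,0,0.0005],[0,0,0],1],[[0,0,0.0005],[0,0,0],1]]}}

```text
t: 6.8
tcp_pos: [0.5256, 0.112, 0.067]
tool_rot: [[-0.981, 0.192, 0.0], [0.192, 0.981, 0.0], [-0.0, 0.0, -1.0]]
wrist_force: [0.2, 1.0, 4.0]
gripper_width: -0.0002
grip_force: 1.9
```

Emit:
{"name": "send_rows", "arguments": {"series": [[[0,0,0.001],[0,0,0],1],[[0,0,0.001],[0,0,0],1],[[0,0,0.001],[0,0,0],1]]}}

```text
t: 7.1
tcp_pos: [0.5256, 0.112, 0.0659]
tool_rot: [[-0.981, 0.192, 0.0], [0.192, 0.981, 0.0], [-0.0, 0.0, -1.0]]
wrist_force: [0.7, 0.8, 4.4]
gripper_width: 0.0003
grip_force: 2.2
```

Emit:
{"name": "send_rows", "arguments": {"series": [[[0,0,-0.01],[0,0,0],1],[[0,0,-0.015],[0,0,0],1],[[0,0,-0.015],[0,0,0],1],[[0,-0.02,-0.015],[0,0,0],1],[[0,-0.04,-0.015],[0,0,0],1],[[0,-0.055,-0.015],[0,0,0],1],[[0,-0.055,-0.015],[0,0,0],1],[[0,-0.055,-0.015],[0,0,0],1],[[0,-0.055,-0.008],[0,0,0],1],[[0,-0.055,-0.004],[0,0,0],1],[[0,-0.055,-0.002],[0,0,0],1],[[0,-0.055,-0.001],[0,0,0],1],[[0,-0.055,-0.0005],[0,0,0],1],[[0,-0.055,-0.0005],[0,0,0],1],[[0,-0.055,-0.0005],[0,0,0],1]]}}

```text
t: 8.6
tcp_pos: [0.5149, 0.0581, 0.0664]
tool_rot: [[-0.981, 0.192, 0.0], [0.192, 0.981, 0.0], [-0.0, 0.0, -1.0]]
wrist_force: [-1.6, 1.5, 3.7]
gripper_width: 0.0001
grip_force: 2.0
```

Keys 2 and 3 are free: contact at about 0.067, and key 2 gave when pressed. Now key 4 (commanded z is 0.066).

Emit:
{"name": "send_rows", "arguments": {"series": [[[0,0,-0.01],[0,0,0],1],[[0,0,-0.0145],[0,0,0],1],[[0,0,-0.0145],[0,0,0],1],[[0,-0.02,-0.0145],[0,0,0],1],[[0,-0.04,-0.0145],[0,0,0],1],[[0,-0.055,-0.0145],[0,0,0],1],[[0,-0.055,-0.0145],[0,0,0],1],[[0,-0.055,-0.0145],[0,0,0],1],[[0,-0.055,-0.0075],[0,0,0],1],[[0,-0.055,-0.0035],[0,0,0],1],[[0,-0.055,-0.0015],[0,0,0],1],[[0,-0.055,-0.0005],[0,0,0],1],[[0,-0.055,0],[0,0,0],1],[[0,-0.055,0],[0,0,0],1],[[0,-0.055,0],[0,0,0],1]]}}

```text
t: 10.1
tcp_pos: [0.5042, 0.0041, 0.0664]
tool_rot: [[-0.981, 0.192, 0.0], [0.192, 0.981, 0.0], [-0.0, 0.0, -1.0]]
wrist_force: [-1.9, 2.1, 4.3]
gripper_width: 0.0002
grip_force: 2.0
```

Key 4 is free too, so the latched key is key 1. Returning to it and pressing it to the stop.

Emit:
{"name": "send_rows", "arguments": {"series": [[[0,0,-0.012],[0,0,0],1],[[0,0,-0.02],[0,0,0],1],[[0,0.02,-0.02],[0,0,0],1],[[0,0.06,-0.02],[0,0,0],1],[[0,0.1,-0.02],[0,0,0],1],[[0,0.14,-0.02],[0,0,0],1],[[0,0.16,-0.02],[0,0,0],1],[[0,0.165,-0.02],[0,0,0],1],[[0,0.165,-0.02],[0,0,0],1],[[0,0.165,-0.02],[0,0,0],1],[[0,0.165,-0.01],[0,0,0],1],[[0,0.165,-0.002],[0,0,0],1],[[0,0.165,0.003],[0,0,0],1],[[0,0.165,0.005],[0,0,0],1],[[0,0.165,0.007],[0,0,0],1],[[0,0.165,0.009],[0,0,0],1],[[0,0.165,0.01],[0,0,0],1],[[0,0.165,0.01],[0,0,0],1],[[0,0.165,0.01],[0,0,0],1]]}}

```text
t: 12.0
tcp_pos: [0.5355, 0.1653, 0.0569]
tool_rot: [[-0.981, 0.193, -0.001], [0.193, 0.981, -0.001], [0.001, -0.001, -1.0]]
wrist_force: [-6.4, -5.7, 23.9]
gripper_width: -0.0002
grip_force: 12.2
```

It reached the stop (0.0569, 24 N). On the way up I pause at 0.066 to feel whether the key follows.

Emit:
{"name": "send_rows", "arguments": {"series": [[[0,0,-0.003],[0,0,0],1],[[0,0,-0.006],[0,0,0],1],[[0,0,-0.009],[0,0,0],1],[[0,0,-0.01],[0,0,0],1],[[0,0,-0.01],[0,0,0],1],[[0,0,-0.01],[0,0,0],1]]}}

```text
t: 12.6
tcp_pos: [0.5359, 0.1657, 0.0661]
tool_rot: [[-0.981, 0.193, -0.0], [0.193, 0.981, -0.0], [0.0, -0.0, -1.0]]
wrist_force: [-1.4, -2.7, 3.7]
gripper_width: 0.0
grip_force: 2.2
```

Emit:
{"name": "send_rows", "arguments": {"series": [[[0,0,-0.03],[0,0,0],1],[[0,0,-0.07],[0,0,0],1],[[0,0,-0.11],[0,0,0],1],[[0,0,-0.15],[0,0,0],1],[[0.03,0,-0.17],[0,0,0],1],[[0.06,0.04,-0.17],[0,0,0],1],[[0.06,0.08,-0.17],[0,0,0],1],[[0.06,0.12,-0.17],[0,0,0],1],[[0.06,0.16,-0.17],[0,0,0],1],[[0.06,0.2,-0.17],[0,0,0],1],[[0.06,0.24,-0.17],[0,0,0],1],[[0.06,0.24,-0.17],[0,0,0],1],[[0.06,0.24,-0.17],[0,0,0],1],[[0.06,0.24,-0.17],[0,0,0],1]]}}

```text
t: 14.0
tcp_pos: [0.523, 0.4123, 0.2358]
tool_rot: [[-0.981, 0.193, -0.001], [0.193, 0.981, -0.001], [0.001, -0.001, -1.0]]
wrist_force: [-0.4, -0.5, -0.1]
gripper_width: -0.0
grip_force: 0.0
```

```bash
python3 - <<'E'
from rig import monitor, optics
import cv2,numpy as np
print(monitor.get_obs()["wrist_force"])
a=optics.snapshot("scene")["img"][150:310,270:440,::-1];b=optics.snapshot("top")["img"][120:280,310:480,::-1]
cv2.imwrite("pics/c2.png",cv2.resize(np.hstack([a,b]),None,fx=2.3,fy=2.3,interpolation=cv2.INTER_CUBIC))
E
```

```text
[-0.40762748 -0.5278775  -0.11718893]
```

View pics/c2.png

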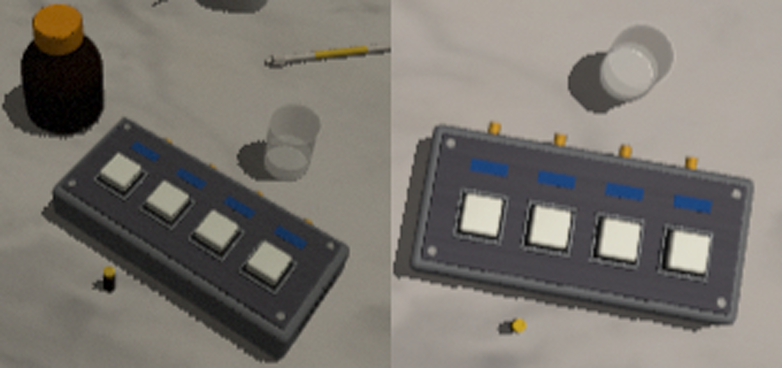

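All four keys now stand up: key 1 at crop (120,172) looks like the others, and it followed the finger to 0.066 with about 4 N. The beaker, vial and bottle are upright and were not moved.

```bash
python3 -c "
from rig import env
print(env.finish_job())"
```

```text
the job is handed in; nothing more can be done
None
```

I tapped all four keys from left to right and found key 1 (leftmost) latched. I pressed it to its stop and let go; it came up, the other three were never pressed in, nothing around was touched, and the job was handed in at about 14 s.

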